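Bolt the press slide and hold the bushing under load

TASK

A flanged bushing has just been bonded into its bearing housing and must be kept under pressure in the bench press. Push the press's cross-slide fully home under the ram, shoot the barrel bolt fully into its keeper so that the slide is locked, and only then press the lever's palm pad down about 40 mm from its rest, so that the pointer stands between the two index pins, and keep it steadily there for at least two seconds. Finish while still holding the pad down at that travel; never drive the lever to its bottom stop, and leave the things lying around the press where they are.

Things in the scene. Friction and masses are not known exactly. Their poses are not given: they have to be found in the camera images.
- press: Fixed grey bench lever press, front to the robot. Origin under its base on the ram's line; own x away from the robot, y left, z up. Base x -165 to 114, y -115 to 115, 14 thick; column at x 88, top z 202; head z 110-154, y -22 to 22; sector plate at y 30, z 128-218, with 2 index pins on its front edge. At post and knob keep the gripper's wide side along press x: it then clears head and lever.
- slide (a joint): Cross-slide carrying the dark bearing housing: 0 m = drawn out to the left (start), grows towards press -y, 0.055 = home against its stop, bushing under the foot. Stays where left; about 2.5 N of friction.
- slide_post (a point): Top centre of the slide's upright black round post, 16 mm diameter, top 85 mm above the cart, graspable or pushable in its upper 50 mm. At press (0, 155) mm at the start, (0, 100) when home. The arm from it to the slide lies at z 17 to 27 mm.
- bolt (a joint): Barrel bolt at the press's front right: 0 m = withdrawn (starts 0 to 0.006), grows towards press +x, 0.030 = fully in its keeper, the 15 mm slot in the slide's front wall. Rod 10 mm thick; shot while the slide is out, it bars the slide's way. Stays where left; about 2 N of friction.
- bolt_knob (a point): Top centre of the bolt's upright black round knob, 15 mm diameter, top 89 mm above the cart. At press (-117, -85) mm withdrawn, (-87, -85) fully in. Staples before and behind it reach up to 49 mm: keep the fingertips above 52 mm.
- pad_top (a point): Centre of the upper face of the black palm pad on the lever's end: 48 mm along the lever, 42 mm wide, 12 mm thick, 210 mm from the lever's axis. At rest at press (-115, 0) mm, 241 mm above the cart, its column side 0.22 rad lower; when 40 mm down, 201 mm above the cart, nearly level, at press (-122, 0).
- foot: Round steel foot, 38 mm across, sprung in the ram; the lever drives it down at 0.4 times the pad's travel until it meets the bushing, 6 mm below it at rest; then its spring loads the bushing. Origin: centre of its underside.
- bushing: Loose bronze flanged bushing, flange 44 mm across, 28 mm high, seated in the bore of the housing on the slide, flange up (top 57 mm above the cart). Origin: centre of its underside. It is not handled.
- grease: Bystander: grease tin, 67 mm across, 38 mm high; origin under its centre. Leave it.
- crank: Bystander: light grey metal crank, two round bosses on a web, 71 x 41 mm, 50 mm high; origin under its centre. Leave it.
- drift: Bystander: brass drift, a bar 111 mm long lying on the cart, 14 mm high; origin under its middle. Leave it.
- lever: Hand lever of the press, 20 x 14 mm bar, pivoted at its far end; origin on its level axis along press y, at press x 88, z 185 mm. Springs up again when let go. The steel pointer on its left side stands between the two index pins while the pad is 30 to 50 mm below rest, midway at 40 mm; 62 mm is the bottom stop. Holding at 40 mm takes about 9 N at the pad, about 2 N more per further 10 mm.
There are look-alikes about, which are no part of the job. Of the things like the bushing, leave any that is orange or purple; of the rest the larger one is meant.

How it is judged:
By the outcome, as a careful person would: the job done as asked, in the order asked, and still so for the second after the job is handed in, while the arm keeps its last pose, push and grip.
It also fails if it takes over 64 s, if anything falls off the work surface, if the arm or the gripper's body presses on something with over 40 N, if the wrist force passes 120 N, or if a joint passes its speed limit or range.

ROBOT

A 7-joint arm with a two-finger parallel gripper is mounted at the origin on a cart in front of the work surface, level with it; the furniture and walls round the work are solid. World frame = base frame: x ahead of the robot, y to its left, z up, the work surface at z = 0. Lengths are in m, angles in degrees, forces in N, time in s.
With the tool pointing down it reaches from about 0.425 to 0.875 m from the base axis. Payload 4.7 kg.
Tool frame: the origin (TCP) lies midway between the tips of the shut fingers; the grasp point (between the pads) lies 19 mm behind it (env.grip_point_offset is the distance from the TCP to the grasp point, in m); z points along the fingers, y is the line along which they close (so a half turn about z gives the same grasp; the last joint's range is limited). The gripper opens to 87 mm and grips with 3 to 60 N. Pads are 19 mm wide; open, the fingers measure 117 mm over their backs; the gripper's body (75 mm by 190 mm) begins 51 mm behind the grasp point.
Start: joints at [67.271, 18.392, -4.016, 83.108, 1.295, 78.541, -3.26], TCP at [0.26, -0.596, 0.223] pointing down, gripper open.
Joint ranges: [-163.93, 163.93], [-17.29, 119.83], [-79.2, 71.16], [3.27, 140.29], [-89.18, 269.18], [5.43, 117.66], [-154.24, 154.24]. Speed limits (degrees/s): [147.25, 147.25, 180, 180, 180, 180, 180].

INTERFACE

Orientations are given as [roll, pitch, yaw] about the fixed x, y, z axes, in that order (R = Rz(yaw) Ry(pitch) Rx(roll)).
In Python, from cell import env gives the robot as it stands.
- The arm moves only by the shell command python3 -m jog 'ROWS' [FORCE]. ROWS is JSON, a list of rows, each a list of 7 numbers: the shift along the tool's x, y, z in m, then the turn, a rotation vector about the tool's x, y, z in rad, then the finger opening in m, from 0 to 0.087. A call has 1 to 12 rows; each row shifts and turns the commanded pose from where the row before left it, along the tool's axes as they then stand; what a row does not reach is not made up. A row lasts 1/12 s, in which the tool goes at most 41.7 mm and 7.16 degrees, less where a joint would pass 70% of its speed; a pose out of reach is approached as far as the arm can. A call is refused whole if a number of a shift passes 0.0417 or a number of a turn 0.125, either way. A call with a gripper value outside its range is refused whole. The fingers move at their own pace and stop on an object; FORCE is the grip in N (left out, the last holds). Time passes only in rows, so rows that do not move let the fingers close. It gives the time, the measured TCP pose, the force, the opening and the grip force at its end, in the units of the state.
- env.get_obs(): the state, without advancing time (a new reading comes with each control period).
- env.read_camera(name): name is "scene" or "top" or "wrist"; returns the picture (384x512x3 uint8, blue, green, red); there is no depth.
- env.get_calibration(name): a dict with "fov_y" (degrees; the focal length in pixels is half the picture's height over the tangent of half this angle, whatever the lens; pixels are square), "cx", "cy" (the principal point, pixels), "pose" (4x4, takes a point from camera to world coordinates). Camera axes: x right, y up, looking along -z (the intrinsics and any distortion apply to the point x, -y, -z); pixel columns grow to the right and rows downward; lengths in m; the calibration is good to about 2 mm. A picture is of the moment at which its call begins: read the wrist's pose just before it. get_calibration takes no time and is no camera call; for the wrist camera it gives the pose at the moment of the call.
- env.sign_off(): hands the job in; it is judged then, once.
The state is a dict: "time_s": time; "qpos": joint angles; "joint_velocities": joint speeds; "effort": joint torques, N m; "tool_pos": TCP position; "tool_rot": TCP orientation; "force": force on the tool from outside, world axes, zero at the start; "wrist_torque": the same for the moment, N m; "grip_width": finger opening in m; "grasp_force": force on a finger pad.
Only numpy, scipy, OpenCV 4.12 (cv2) and the standard library are available. Lean on these libraries where they do the work, as an engineer would, in place of code of your own. Each camera call takes 0.05 s, during which the arm holds its last target. There are 200 camera calls.

## Working session

There is one attempt and no reset: what is moved stays moved. The work goes in short steps, Python scripts to look and compute and a shell command to move; the robot and the scene stay as the last step left them, time stands still between calls to the robot, and variables do not carry over. Pictures are saved under pics/ and viewed, at most 13 in all, crops included, and the job is handed in when it is done.

```bash
ls; mkdir -p pics; python3 - <<'E'
from cell import env
import cv2,numpy as np
o=env.get_obs();print(o['time_s'],o['tool_pos'],o['tool_rot'],o['force'])
for n in("scene","top"):
    im=env.read_camera(n);cv2.imwrite(f'pics/{n}0.png',im)
    c=env.get_calibration(n);print(n,{k:(np.round(v,4).tolist()) if k=='pose' else v for k,v in c.items()})
E
```

```text
pics
0.0 [ 0.259268   -0.59540402  0.22142736] [-1.79884979e+02  6.85537430e-03  2.35379307e+01] [-0.14226279  0.28257901  0.20390724]
scene {'fov_y': 44.58058050465909, 'cx': 245.91934379624013, 'cy': 201.49011390687502, 'pose': [[-0.8952, 0.2565, -0.3645, 0.2008], [-0.4457, -0.5064, 0.7382, 0.9385], [0.0048, 0.8232, 0.5677, 0.7325], [0.0, 0.0, 0.0, 1.0]]}
top {'fov_y': 55.071071228150004, 'cx': 256.1567267984047, 'cy': 195.69849779540186, 'pose': [[0.1205, 0.9714, -0.2045, 0.4], [-0.9927, 0.1182, -0.0237, 0.2031], [0.0011, 0.2059, 0.9786, 1.0031], [0.0, 0.0, 0.0, 1.0]]}
```

View pics/scene0.png

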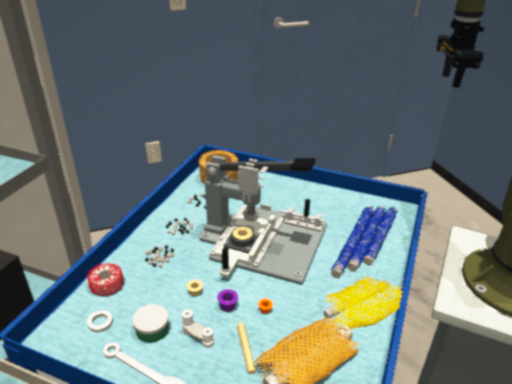

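View pics/top0.png

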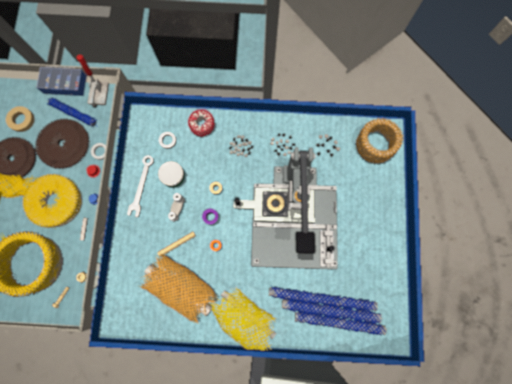

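The scene picture shows the press with its lever pad (305,163), post (226,258) and knob (307,207). In the top picture they are at post (238,203), knob (331,249), pad (305,242).

Things that look like the bushing (top pixels): the bronze one in the housing (276,203), tan small loose (216,187), purple (211,216), orange (216,245). The housed one is the larger non-orange/purple one. Posts: (238,203) on the slide's left arm is the slide_post, (331,249) front right is the bolt_knob.

```bash
cat > h.py <<'E'
import numpy as np,cv2
from cell import env
def K(c):
    f=192/np.tan(np.radians(c['fov_y']/2)); return f,c['cx'],c['cy']
def ray(c,u,v):
    f,cx,cy=K(c);P=np.array(c['pose']);d=P[:3,:3]@np.array([(u-cx)/f,-(v-cy)/f,-1.]);return P[:3,3],d
def onz(c,u,v,z):
    o,d=ray(c,u,v);return o+d*(z-o[2])/d[2]
def proj(c,p):
    f,cx,cy=K(c);P=np.array(c['pose']);q=P[:3,:3].T@(np.array(p)-P[:3,3]);return np.array([cx+f*q[0]/-q[2],cy-f*q[1]/-q[2]])
E
python3 - <<'E'
from h import *
t=cv2.imread('pics/top0.png');s=cv2.imread('pics/scene0.png')
ct,cs=env.get_calibration('top'),env.get_calibration('scene')
def blobs(im,x0,y0,x1,y1,th=45):
    m=(im.max(2)<th).astype(np.uint8)[y0:y1,x0:x1]
    n,_,st,ce=cv2.connectedComponentsWithStats(m)
    for i in range(1,n):
        if st[i,4]>12: print(st[i]+[x0,y0,0,0,0],ce[i]+[x0,y0])
print('top');blobs(t,225,140,350,275)
print('scene');blobs(s,190,140,340,300)
a=cv2.resize(t[140:280,220:350],None,fx=4,fy=4,interpolation=cv2.INTER_CUBIC)
b=cv2.resize(s[145:285,190:335],None,fx=4,fy=4,interpolation=cv2.INTER_CUBIC)[:560,:]
cv2.imwrite('pics/ct.png',a);cv2.imwrite('pics/cs.png',b)
E
```

```text
top
[297 232  17  21 336] [304.97321429 242.4375    ]
scene
[269 159  46  12 316] [296.84177215 165.26265823]
[221 167  16   3  35] [227.85714286 167.74285714]
[305 201   4  15  41] [306.48780488 207.82926829]
[222 248   6  21  75] [224.65333333 258.01333333]
```

View pics/ct.png

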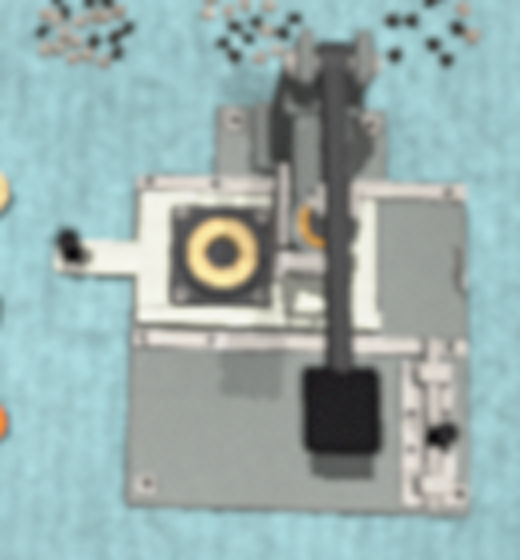

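View pics/cs.png

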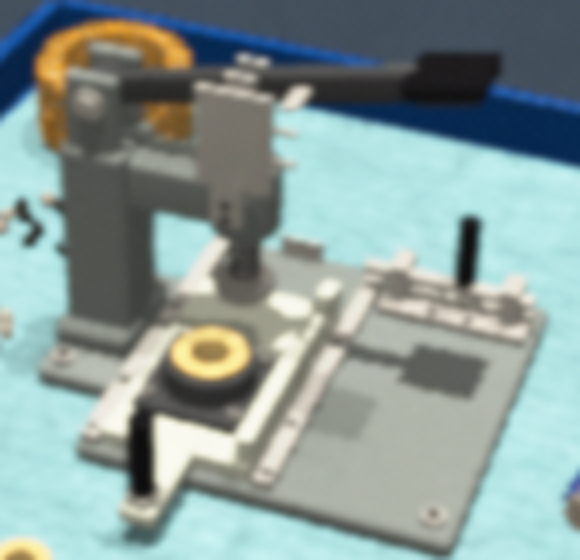

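The crops show the bronze bushing in the housing (crop (222,252) → top (275.5,203)), so the choice is confirmed. They also show the post top at about (237,200), the knob top at about (331,248) and the base front corners at (251.8,266.3) and (336.8,268.3).

```bash
python3 - <<'E'
from h import *
np.set_printoptions(precision=4,suppress=True)
ct,cs=env.get_calibration('top'),env.get_calibration('scene')
T=lambda u,v:(220+u/4,140+v/4); S=lambda u,v:(190+u/4,145+v/4)
fl=onz(ct,*T(127,505),.014);fr=onz(ct,*T(467,513),.014)
print('base corners',fl,fr,np.linalg.norm(fl-fr))
print('yaw front',np.degrees(np.arctan2(*(fl-fr)[[1,0]]))-90)
br=onz(ct,*T(467,185),.014)
post=onz(ct,*T(68,240),.083);knob=onz(ct,*T(446,433),.087);pad=onz(ct,304.97-.5,242.44,.241)
bush=onz(ct,*T(222,252),.057)
print('post',post,'knob',knob,'pad',pad,'bush',bush,'br',br)
ps=onz(cs,*S(146,406),.083);ks=onz(cs,*S(470,221),.087);fls=onz(cs,*S(450,550),.014);frs=onz(cs,*S(547,318),.014);bs=onz(cs,*S(211,352),.057)
print('scene post',ps,'knob',ks,fls,frs,np.linalg.norm(fls-frs),'bush',bs)
a=[fl,fr,post,bush]; b=[[-.165,.115],[-.165,-.115],[0,.155],[0,.055]]
def fit(A,B):
    A=np.array(A)[:,:2];B=np.array(B);a0,b0=A.mean(0),B.mean(0);H=(B-b0).T@(A-a0);th=np.arctan2(H[0,1]-H[1,0],H[0,0]+H[1,1])
    R=np.array([[np.cos(th),-np.sin(th)],[np.sin(th),np.cos(th)]]);t=a0-R@b0
    print('fit',t,np.degrees(th));print((A-(B@R.T+t))*1000);return R,t
fit(a,b);R,t=fit([(fl+fls)/2,(fr+frs)/2,(post+ps)/2,(bush+bs)/2],b)
for n,k in dict(knob=(knob+ks)/2,pad=pad,bush=bush,bushs=bs,post=(post+ps)/2).items(): print(n,R.T@(k[:2]-t))
E
```

```text
base corners [0.4165 0.2157 0.014 ] [ 0.4383 -0.0074  0.014 ] 0.2241249705292049
yaw front 5.598669615725953
post [0.5753 0.2725 0.083 ] knob [0.4823 0.0247 0.087 ] pad [0.4736 0.1109 0.241 ] bush [0.5844 0.1735 0.057 ] br [0.66   0.0095 0.014 ]
scene post [0.5792 0.2648 0.083 ] knob [0.4835 0.0264 0.087 ] [0.4154 0.2251 0.014 ] [0.4343 0.0036 0.014 ] 0.22233624682658415 bush [0.5838 0.1784 0.057 ]
fit [0.5908 0.1192] 5.50009087316391
[[ 0.9516 -2.1835]
 [ 0.7723  3.7018]
 [-0.6584 -1.0275]
 [-1.0655 -0.4908]]
fit [0.5896 0.1196] 4.328271945535663
[[-0.4661 -1.4726]
 [ 2.5426  5.5765]
 [-0.7053 -5.5539]
 [-1.3712  1.45  ]]
knob [-0.1135 -0.0858]
pad [-0.1164  0.    ]
bush [-0.0011  0.0541]
bushs [-0.0014  0.059 ]
post [-0.0011  0.1495]
```

```bash
python3 -m jog '[[0,0,-0.014,0,0,-0.125,0.087],[0,0,-0.014,0,0,-0.125,0.087],[0,0,-0.014,0,0,-0.125,0.087],[0,0,-0.014,0,0,-0.125,0.087],[0,0,-0.014,0,0,-0.125,0.087],[0,0,-0.014,0,0,-0.125,0.087],[0,0,-0.014,0,0,-0.125,0.087],[0,0,-0.014,0,0,-0.125,0.087],[0,0,-0.014,0,0,-0.125,0.087],[0,0,-0.014,0,0,-0.125,0.087],[0,0,0,0,0,0,0.087]]'
```

```text
time_s: 1.02
tool_pos: [0.2599, -0.5967, 0.3652]
tool_rot: [179.9, 0.2, 95.3]
force: [-0.2, -0.3, 1.4]
grip_width: 0.0874
grasp_force: 0.0
```

```bash
python3 -m jog '[[0.03,0.014,0,0,0,0,0.087],[0.03,0.014,0,0,0,0,0.087],[0.03,0.014,0,0,0,0,0.087],[0.03,0.014,0,0,0,0,0.087],[0.03,0.014,0,0,0,0,0.087],[0.03,0.014,0,0,0,0,0.087],[0.03,0.014,0,0,0,0,0.087],[0.03,0.014,0,0,0,0,0.087],[0.03,0.014,0,0,0,0,0.087],[0.03,0.014,0,0,0,0,0.087],[0.03,0.014,0,0,0,0,0.087],[0.03,0.014,0,0,0,0,0.087]]'; python3 -c "
from cell import env;print(env.get_obs()['qpos'])"
```

```text
time_s: 2.02
tool_pos: [0.3944, -0.2205, 0.3615]
tool_rot: [-179.9, -0.0, 94.9]
force: [1.0, -0.4, -0.1]
grip_width: 0.087
grasp_force: 0.0
[ 58.38049829  -7.43202205 -28.71234513  94.72313511  -3.55734059
  91.8582373   34.67024353]
```

```bash
python3 -m jog '[[0.036,0.017,0,0,0,0,0.087],[0.036,0.017,0,0,0,0,0.087],[0.036,0.017,0,0,0,0,0.087],[0.036,0.017,0,0,0,0,0.087],[0.036,0.017,0,0,0,0,0.087],[0.036,0.017,0,0,0,0,0.087],[0.036,0.017,0,0,0,0,0.087],[0.036,0.017,0,0,0,0,0.087],[0.036,0.017,0,0,0,0,0.087],[0.036,0.017,0,0,0,0,0.087],[0.036,0.017,0,0,0,0,0.087],[0,0,0,0,0,0,0.087]]'; python3 - <<'E'
from h import *
o=env.get_obs();c=env.get_calibration('wrist');im=env.read_camera('wrist')
cv2.imwrite('pics/w1.png',im);print(o['qpos'],o['tool_pos'],np.round(c['pose'],3),c['fov_y'])
np.savez('w1.npz',pose=c['pose'],k=[c['fov_y'],c['cx'],c['cy']])
print('expect post',proj(c,[.577,.271,.085]))
E
```

```text
time_s: 3.02
tool_pos: [0.5436, 0.1988, 0.3594]
tool_rot: [-179.7, -0.5, 95.7]
force: [-2.3, 0.5, -0.3]
grip_width: 0.0874
grasp_force: 0.0
[ 25.80363707  15.68414604 -59.92200826  78.46847539  13.01237077
  93.45131977 -26.63494928] [0.54359358 0.19883103 0.35936522] [[ 0.995 -0.097 -0.025  0.537]
 [ 0.1    0.951  0.293  0.282]
 [-0.005 -0.294  0.956  0.522]
 [ 0.     0.     0.     1.   ]] 61.25241251681921
expect post [290.86637284 101.86525979]
```

View pics/w1.png

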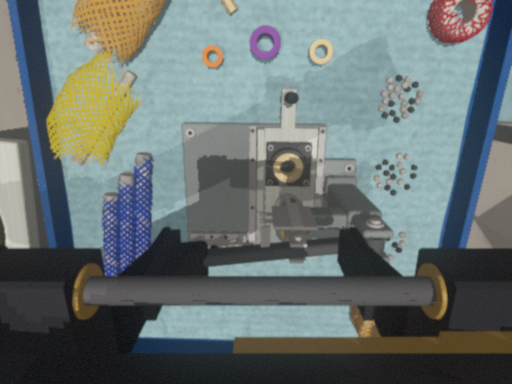

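The wrist picture shows the post top at (291,97), the bushing at (288,167) and the press base's left edge from (182,123) to (326,124). This matches the expected layout, so I'll measure with it.

```bash
python3 - <<'E'
from h import *
d=np.load('w1.npz');k=d['k'];c=dict(fov_y=k[0],cx=k[1],cy=k[2],pose=d['pose'])
im=cv2.imread('pics/w1.png')
m=(im[80:125,270:310].max(2)<50).astype(np.uint8);n,_,st,ce=cv2.connectedComponentsWithStats(m);print([(st[i]+[270,80,0,0,0],ce[i]+[270,80]) for i in range(1,n)])
print('post',onz(c,291,97,.085),'bush',onz(c,288,167,.057),'fl',onz(c,182,123,.014))
th=np.radians(5.2)
for yaw in(4.5,5.2,5.6):
    a=np.radians(yaw);R=np.array([[np.cos(a),-np.sin(a)],[np.sin(a),np.cos(a)]])
    print(yaw,[np.round(onz(c,u,v,z)[:2]-R@q,4) for u,v,z,q in((291,97,.085,[0,.155]),(288,167,.057,[0,.055]),(182,123,.014,[-.165,.115]))])
o=env.get_obs();print(o['tool_pos'],o['tool_rot'],o['joint_velocities'])
E
```

```text
[]
post [0.5763887  0.27705323 0.085     ] bush [0.58726626 0.17830703 0.057     ] fl [0.42053457 0.22111538 0.014     ]
4.5 [array([0.5885, 0.1225]), array([0.5916, 0.1235]), array([0.594 , 0.1194])]
5.2 [array([0.5904, 0.1227]), array([0.5923, 0.1235]), array([0.5953, 0.1215])]
5.6 [array([0.5915, 0.1228]), array([0.5926, 0.1236]), array([0.596 , 0.1228])]
[0.54355905 0.19482341 0.35993142] [-179.72411324   -0.26283912   95.57688878] [ 4.93829915 -3.63837808  2.94331438  0.94320082  0.25514906  1.54202361
  2.56022207]
```

```bash
python3 -m jog '[[0.015,0.008,0,0,0,0,0.087],[0.015,0.008,0,0,0,0,0.087],[0.015,0.009,0,0,0,0,0.087],[0.015,0.008,0,0,0,0,0.087],[0.015,0.008,0.02,0,0,0,0.087],[0,0,0.03,0,0,0,0.087],[0,0,0.03,0,0,0,0.087],[0,0,0.03,0,0,0,0.087],[0,0,0.03,0,0,0,0.087],[0,0,0.03,0,0,0,0.087],[0,0,0.02,0,0,0,0.087],[0,0,0,0,0,0,0.087]]'; python3 - <<'E'
from h import *
o=env.get_obs();c=env.get_calibration('wrist');im=env.read_camera('wrist')
cv2.imwrite('pics/w2.png',im);print(o['qpos'],o['tool_pos'],o['tool_rot'])
print('expect post',proj(c,[.577,.273,.085]),proj(c,[.577,.273,.027]))
E
```

```text
time_s: 4.07
tool_pos: [0.577, 0.2629, 0.1669]
tool_rot: [-179.5, 0.3, 94.9]
force: [-0.3, -0.2, -1.0]
grip_width: 0.0868
grasp_force: 0.0
[ 14.51794282  28.55971277 -55.70090024  87.77013475  23.89914362
  76.93900562 -38.70318835] [0.57703799 0.26287476 0.16693184] [-179.53934542    0.27587255   94.8950625 ]
expect post [260.13937205 186.03414604] [260.51853139 168.0880545 ]
```

View pics/w2.png

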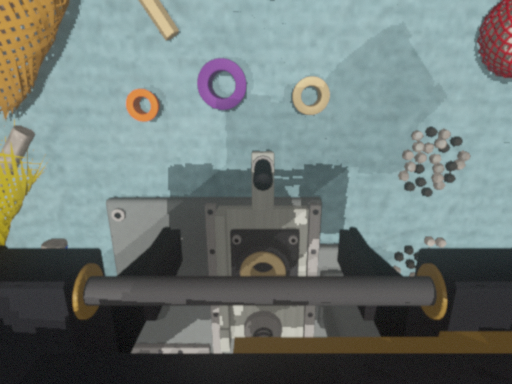

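The wrist picture shows the post's top face at about (263,180), about 6 px above the prediction, so the post is at about (0.579,0.276). The fingers straddle it in x.

```bash
python3 -m jog '[[0.006,0.002,0,0,0,0,0.087],[0.006,0.001,0.02,0,0,0,0.087],[0,0,0.025,0,0,0,0.087],[0,0,0.025,0,0,0,0.087],[0,0,0.025,0,0,0,0.087],[0,0,0.02,0,0,0,0.087],[0,0,0,0,0,0,0.06],[0,0,0,0,0,0,0.03],[0,0,0,0,0,0,0.01],[0,0,0,0,0,0,0.005],[0,0,0,0,0,0,0.005],[0,0,0,0,0,0,0.005]]' 12
```

```text
time_s: 5.12
tool_pos: [0.5819, 0.2799, 0.0589]
tool_rot: [179.9, -0.0, 95.1]
force: [0.0, -0.1, -0.4]
grip_width: 0.0549
grasp_force: 0.0
```

```bash
python3 -m jog '[[0,0,0.006,0,0,0,0.005],[0,0,0,0,0,0,0.005],[0,0,0,0,0,0,0.005],[0,0,0,0,0,0,0.005],[0,0,0,0,0,0,0.005],[0,0,0,0,0,0,0.005],[0,0,0,0,0,0,0.005],[0,0,0,0,0,0,0.005],[0,0,0,0,0,0,0.005]]' 12
```

```text
time_s: 5.87
tool_pos: [0.5775, 0.2792, 0.0512]
tool_rot: [-179.6, 0.1, 95.2]
force: [-8.8, -2.2, 4.6]
grip_width: 0.0154
grasp_force: 12.0
```

```bash
python3 -m jog '[[0,-0.003,0,0,0,0,0.005],[-0.006,0,0,0,0,0,0.005],[-0.006,0,0,0,0,0,0.005],[-0.006,0,0,0,0,0,0.005],[-0.006,0,0,0,0,0,0.005],[-0.006,0,0,0,0,0,0.005],[-0.006,0,0,0,0,0,0.005],[-0.006,0,0,0,0,0,0.005],[-0.006,0,0,0,0,0,0.005],[0,0,0,0,0,0,0.005],[0,0,0,0,0,0,0.005]]' 15
```

```text
time_s: 6.78
tool_pos: [0.582, 0.2287, 0.0513]
tool_rot: [-179.9, 0.2, 95.1]
force: [-5.4, -1.0, 1.3]
grip_width: 0.0157
grasp_force: 15.0
```

```bash
python3 -m jog '[[-0.003,-0.002,0,0,0,0,0.005],[-0.003,0,0,0,0,0,0.005],[-0.003,0,0,0,0,0,0.005],[0,0,0,0,0,0,0.005],[0,0,0,0,0,0,0.005],[0,0,0,0,0,0,0.005]]' 25
```

```text
time_s: 7.28
tool_pos: [0.5823, 0.2243, 0.0514]
tool_rot: [179.8, -0.3, 95.2]
force: [3.1, 7.5, -9.1]
grip_width: 0.0152
grasp_force: 25.0
```

```bash
python3 -m jog '[[-0.003,0,0,0,0,0,0.005],[-0.003,0,0,0,0,0,0.005],[0,0,0,0,0,0,0.005],[0,0,0,0,0,0,0.005],[0,0,0,0,0,0,0.005]]' 25
```

```text
time_s: 7.7
tool_pos: [0.5823, 0.2242, 0.0516]
tool_rot: [179.7, -0.7, 95.4]
force: [5.2, 17.6, -13.4]
grip_width: 0.0148
grasp_force: 25.0
```

The slide is against its stop: it travelled 55 mm and then the force rose with no motion. I'll release and lift.

```bash
python3 -m jog '[[0.003,0,0,0,0,0,0.005],[0.002,0,0,0,0,0,0.005],[0,0,0,0,0,0,0.04],[0,0,0,0,0,0,0.05],[0,0,0,0,0,0,0.05],[0,0,0,0,0,0,0.05],[0,0,-0.02,0,0,0,0.05],[0,0,-0.03,0,0,0,0.05],[0,0,-0.04,0,0,0,0.05],[0,0,-0.04,0,0,0,0.05],[0,0,-0.04,0,0,0,0.05],[0,0,-0.04,0,0,0,0.05]]' 10;python3 -m jog '[[0,0,-0.04,0,0,0,0.05],[0,0,-0.04,0,0,0,0.05],[0,0,-0.02,0,0,0,0.05],[0,0,0,0,0,0,0.05]]'; python3 - <<'E'
from h import *
t=env.read_camera('top');cv2.imwrite('pics/top1.png',t)
s=env.read_camera('scene')
a=cv2.resize(t[140:280,220:350],None,fx=4,fy=4,interpolation=cv2.INTER_CUBIC)
b=cv2.resize(s[145:285,190:335],None,fx=4,fy=4,interpolation=cv2.INTER_CUBIC)
cv2.imwrite('pics/c1.png',cv2.resize(np.hstack([a,b]),(800,407)))
E
```

```text
time_s: 8.7
tool_pos: [0.5813, 0.2204, 0.2638]
tool_rot: [180.0, 0.1, 95.1]
force: [-0.2, -0.1, -0.3]
grip_width: 0.0501
grasp_force: 0.0
time_s: 9.03
tool_pos: [0.5829, 0.2222, 0.3676]
tool_rot: [179.5, -0.1, 95.1]
force: [0.2, 0.4, 0.1]
grip_width: 0.05
grasp_force: 0.0
```

View pics/c1.png

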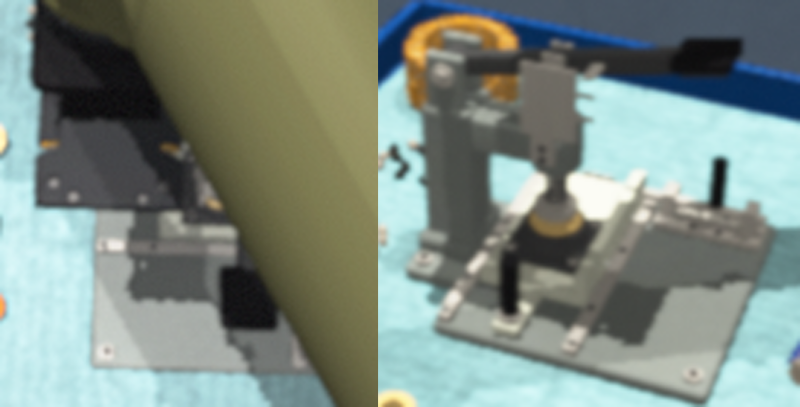

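The scene crop shows the slide home: the bushing sits under the foot, with the post close to the base edge. Next is the knob.

```bash
python3 -m jog '[[-0.017,-0.0106,0,0,0,0,0.06],[-0.017,-0.0106,0,0,0,0,0.06],[-0.017,-0.0106,0,0,0,0,0.06],[-0.017,-0.0106,0,0,0,0,0.06],[-0.017,-0.0106,0,0,0,0,0.06],[-0.017,-0.0106,0,0,0,0,0.06],[-0.017,-0.0106,0,0,0,0,0.06],[-0.017,-0.0106,0,0,0,0,0.06],[-0.017,-0.0106,0,0,0,0,0.06],[-0.017,-0.0106,0,0,0,0,0.06],[-0.017,-0.0106,0,0,0,0,0.06],[0,0,0,0,0,0,0.06]]'
python3 -m jog '[[0,0,0,0,0,0,0.06],[0,0,0,0,0,0,0.06],[0,0,0,0,0,0,0.06]]'
python3 - <<'E'
from h import *
o=env.get_obs();c=env.get_calibration('wrist');im=env.read_camera('wrist');s=env.read_camera('scene')
print(o['qpos'],o['tool_pos'],o['tool_rot'])
p=proj(c,[.483,.025,.089]);q=proj(c,[.483,.025,.03]);print('expect',p,q)
x0,y0=int(p[0])-60,int(p[1])-50
def bl(im,x0,y0,x1,y1):
    n,_,st,ce=cv2.connectedComponentsWithStats((im[y0:y1,x0:x1].max(2)<45).astype(np.uint8))
    for i in range(1,n):
        if st[i,4]>12: print(st[i]+[x0,y0,0,0,0],ce[i]+[x0,y0])
bl(im,x0,y0,x0+120,y0+100)
cv2.imwrite('pics/w3.png',im)
E
```

```text
time_s: 10.13
tool_pos: [0.4802, 0.0192, 0.3598]
tool_rot: [-179.8, 0.2, 94.7]
force: [1.3, -0.4, -0.1]
grip_width: 0.0598
grasp_force: 0.0
time_s: 10.38
tool_pos: [0.482, 0.0257, 0.3609]
tool_rot: [-179.9, -0.1, 95.3]
force: [0.5, -0.4, 0.2]
grip_width: 0.0604
grasp_force: 0.0
[ 51.54699076  -3.60665284 -54.09271916  90.69711262  -2.96972826
  91.47050521   2.69066204] [0.48203588 0.02565861 0.36092125] [-1.79949906e+02 -5.06193313e-02  9.52559721e+01]
expect [259.61879695 153.28334541] [259.64224686 145.79426256]
```

View pics/w3.png

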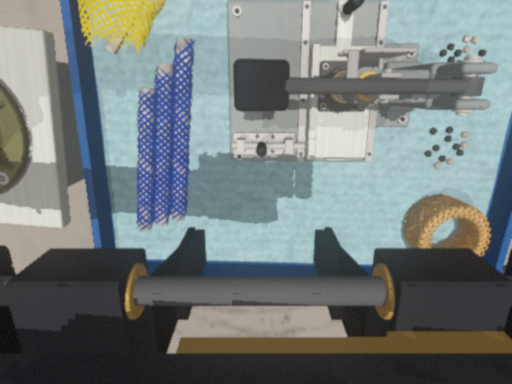

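The wrist picture shows the knob at (261,150), within 3 px of the prediction, so it is at about (0.484,0.027). I'll descend.

```bash
python3 -m jog '[[0,0.002,0.03,0,0,0,0.06],[0,0,0.03,0,0,0,0.06],[0,0,0.03,0,0,0,0.06],[0,0,0.03,0,0,0,0.06],[0,0,0.03,0,0,0,0.06],[0,0,0.03,0,0,0,0.06],[0,0,0.03,0,0,0,0.06],[0,0,0.03,0,0,0,0.06],[0,0,0,0,0,0,0.06],[0,0,0,0,0,0,0.06]]'; python3 - <<'E'
from h import *
o=env.get_obs();c=env.get_calibration('wrist');im=env.read_camera('wrist')
print(o['tool_pos'],o['tool_rot'],o['qpos'],proj(c,[.484,.027,.089]),proj(c,[.484,.027,.03]))
cv2.imwrite('pics/w4.png',im)
E
```

```text
time_s: 11.32
tool_pos: [0.4831, 0.0258, 0.1208]
tool_rot: [-179.8, -0.1, 95.3]
force: [0.2, 0.4, 1.1]
grip_width: 0.0599
grasp_force: 0.0
[0.48308218 0.02577423 0.1208001 ] [-1.79827233e+02 -1.24555205e-01  9.52635376e+01] [ 47.87733457   7.53458905 -56.52286597 111.70668049   6.81455362
  64.4455261   -6.1217673 ] [259.67861229 222.45288284] [259.86267126 193.96586839]
```

View pics/w4.png

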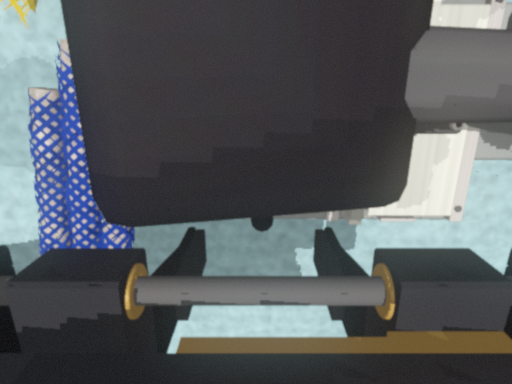

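The knob top is at (262,222), exactly as predicted. The lever pad is visible under the camera, so I'll descend in small steps and watch the force.

```bash
python3 -m jog '[[0,0.001,0.01,0,0,0,0.06],[0,0,0.01,0,0,0,0.06],[0,0,0.005,0,0,0,0.06],[0,0,0,0,0,0,0.06]]'; python3 -m jog '[[0,0,0.005,0,0,0,0.06],[0,0,0.005,0,0,0,0.06],[0,0,0,0,0,0,0.06]]';python3 - <<'E'
from h import *
im=env.read_camera('wrist');s=env.read_camera('scene')
n,_,st,ce=cv2.connectedComponentsWithStats((s[140:190,260:340].max(2)<45).astype(np.uint8));print(st[1:]+[260,140,0,0,0],ce[1:])
E
```

```text
time_s: 11.7
tool_pos: [0.4844, 0.0247, 0.0957]
tool_rot: [-179.9, -0.0, 95.2]
force: [-0.2, -0.1, -0.3]
grip_width: 0.0601
grasp_force: 0.0
time_s: 11.95
tool_pos: [0.4845, 0.0247, 0.0857]
tool_rot: [-179.9, -0.0, 95.2]
force: [-0.6, -0.3, 0.7]
grip_width: 0.0597
grasp_force: 0.0
[[ 270  140   70   50 1629]] [[53.25230203 20.52731737]]
```

```bash
python3 -m jog '[[0,0,0.005,0,0,0,0.06],[0,0,0.005,0,0,0,0.06],[0,0,0,0,0,0,0.06]]'; python3 -m jog '[[0,0,0.005,0,0,0,0.06],[0,0,0.005,0,0,0,0.06],[0,0,0.002,0,0,0,0.06],[0,0,0,0,0,0,0.06]]'
```

```text
time_s: 12.3
tool_pos: [0.4844, 0.0247, 0.0755]
tool_rot: [-179.9, -0.0, 95.2]
force: [-0.4, -0.3, 0.3]
grip_width: 0.0598
grasp_force: 0.0
time_s: 12.63
tool_pos: [0.4845, 0.0249, 0.0638]
tool_rot: [-179.9, -0.0, 95.2]
force: [-0.4, -0.9, 0.3]
grip_width: 0.0599
grasp_force: 0.0
```

No contact, so the camera has no body in the way. I'll close on the knob.

```bash
python3 -m jog '[[0,0,0.002,0,0,0,0.03],[0,0,0,0,0,0,0.01],[0,0,0,0,0,0,0.005],[0,0,0,0,0,0,0.005],[0,0,0,0,0,0,0.005],[0,0,0,0,0,0,0.005],[0,0,0,0,0,0,0.005],[0,0,0,0,0,0,0.005]]' 10
```

```text
time_s: 13.3
tool_pos: [0.485, 0.0248, 0.0626]
tool_rot: [-180.0, 0.0, 95.2]
force: [-1.2, 0.2, 0.2]
grip_width: 0.0146
grasp_force: 6.6
```

```bash
python3 -m jog '[[0,0.004,0,0,0,0,0.005],[0,0.004,0,0,0,0,0.005],[0,0.004,0,0,0,0,0.005],[0,0.004,0,0,0,0,0.005],[0,0.004,0,0,0,0,0.005],[0,0,0,0,0,0,0.005],[0,0,0,0,0,0,0.005]]' 20; python3 -m jog '[[0,0.003,0,0,0,0,0.005],[0,0.003,0,0,0,0,0.005],[0,0.003,0,0,0,0,0.005],[0,0,0,0,0,0,0.005],[0,0,0,0,0,0,0.005]]' 25
```

```text
time_s: 13.88
tool_pos: [0.5063, 0.0267, 0.0626]
tool_rot: [179.9, -0.0, 95.2]
force: [2.0, 0.3, 0.3]
grip_width: 0.0145
grasp_force: 20.0
time_s: 14.3
tool_pos: [0.5125, 0.0273, 0.0625]
tool_rot: [-179.8, 0.0, 95.2]
force: [-5.8, -1.7, 7.6]
grip_width: 0.0147
grasp_force: 25.0
```

```bash
python3 -m jog '[[0,0.003,0,0,0,0,0.005],[0,0.003,0,0,0,0,0.005],[0,0,0,0,0,0,0.005],[0,0,0,0,0,0,0.005],[0,0,0,0,0,0,0.005]]' 25
```

```text
time_s: 14.72
tool_pos: [0.5126, 0.0272, 0.062]
tool_rot: [-179.0, 0.2, 95.2]
force: [-22.5, -2.7, 22.7]
grip_width: 0.0139
grasp_force: 24.9
```

The bolt stopped hard at x = 0.5126; the predicted home position is 0.5116, so it is fully in. I'll release, lift and move over the pad.

```bash
python3 -m jog '[[0,-0.003,0,0,0,0,0.005],[0,-0.003,0,0,0,0,0.005],[0,0,0,0,0,0,0.04],[0,0,0,0,0,0,0.05],[0,0,0,0,0,0,0.05],[0,0,-0.01,0,0,0,0.05],[0,0,-0.03,0,0,0,0.05],[0,0,-0.035,0,0,0,0.05],[0,0,-0.035,0,0,0,0.05],[0,0,-0.035,0,0,0,0.05],[0,0,-0.035,0,0,0,0.05],[0,0,-0.03,0,0,0,0.02]]' 10; python3 -m jog '[[0,0,-0.03,0,0,0,0],[0,0,-0.01,0,0,0,0],[0,0,0,0,0,0,0],[0.014,-0.005,0,0,0,0,0],[0.014,-0.005,0,0,0,0,0],[0.014,-0.005,0,0,0,0,0],[0.014,-0.005,0,0,0,0,0],[0.014,-0.005,0,0,0,0,0],[0.014,-0.005,0,0,0,0,0],[0,0,0,0,0,0,0],[0,0,0,0,0,0,0],[0,0,0,0,0,0,0]]'; python3 - <<'E'
from h import *
s=env.read_camera('scene');o=env.get_obs();print(o['tool_pos'],o['tool_rot'],o['force'],o['qpos'])
cv2.imwrite('pics/s3.png',cv2.resize(s[115:285,190:345],None,fx=3.5,fy=3.5,interpolation=cv2.INTER_CUBIC))
E
```

```text
time_s: 15.72
tool_pos: [0.5146, 0.0281, 0.2761]
tool_rot: [179.8, 0.1, 95.2]
force: [0.2, 0.3, 0.4]
grip_width: 0.0472
grasp_force: 0.0
time_s: 16.72
tool_pos: [0.4767, 0.1077, 0.3125]
tool_rot: [180.0, 0.1, 95.1]
force: [-0.3, -0.8, 0.6]
grip_width: 0.0005
grasp_force: 0.0
[0.47687818 0.10732831 0.31246998] [1.79997086e+02 2.09882259e-02 9.50704179e+01] [-0.45288312 -0.5045553   0.17909658] [ 46.79204765  -2.32911092 -59.93295502  95.20732405  -1.99934008
  85.96257782  -7.90912427]
```

View pics/s3.png

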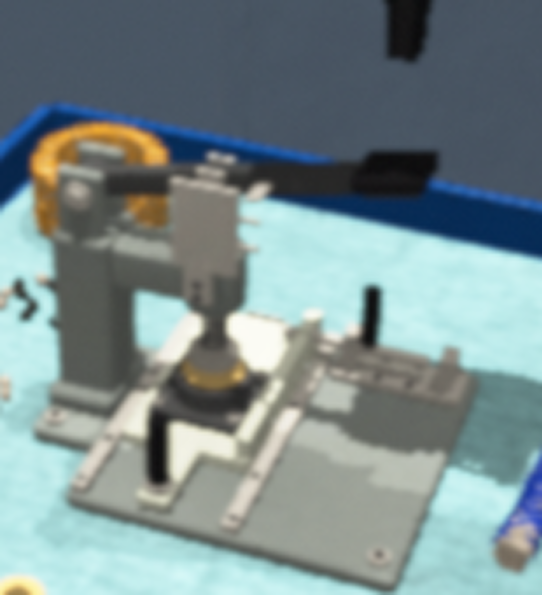

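The scene crop shows the knob moved to the slide side, the slide home, and the closed fingers (405,50) above the pad (395,170). I'll descend to find contact.

```bash
python3 -m jog '[[0.001,-0.001,0.02,0,0,0,0],[0,0,0.02,0,0,0,0],[0,0,0.015,0,0,0,0],[0,0,0.005,0,0,0,0],[0,0,0,0,0,0,0],[0,0,0,0,0,0,0]]'; python3 -m jog '[[0,0,0.004,0,0,0,0],[0,0,0.004,0,0,0,0],[0,0,0,0,0,0,0],[0,0,0,0,0,0,0]]';  python3 -m jog '[[0,0,0.004,0,0,0,0],[0,0,0.002,0,0,0,0],[0,0,0,0,0,0,0],[0,0,0,0,0,0,0]]'
```

```text
time_s: 17.27
tool_pos: [0.4759, 0.1089, 0.253]
tool_rot: [180.0, -0.0, 95.1]
force: [-0.0, -0.5, 0.1]
grip_width: 0.0002
grasp_force: 0.0
time_s: 17.6
tool_pos: [0.4754, 0.1093, 0.2446]
tool_rot: [180.0, 0.0, 95.2]
force: [-0.5, -0.5, 0.5]
grip_width: 0.0006
grasp_force: 0.0
time_s: 17.93
tool_pos: [0.4754, 0.1094, 0.2385]
tool_rot: [180.0, -0.0, 95.2]
force: [-0.3, 1.1, 1.8]
grip_width: 0.0004
grasp_force: 0.6
```

```bash
python3 -m jog '[[0,-0.001,0.004,0,0,0,0],[0,-0.001,0.004,0,0,0,0],[0,-0.001,0.004,0,0,0,0],[0,-0.001,0.004,0,0,0,0],[0,-0.001,0.004,0,0,0,0],[0,0,0.004,0,0,0,0],[0,-0.001,0.004,0,0,0,0],[0,0,0,0,0,0,0],[0,0,0,0,0,0,0],[0,0,0,0,0,0,0]]'
```

```text
time_s: 18.77
tool_pos: [0.4705, 0.1089, 0.2112]
tool_rot: [179.9, -0.0, 95.2]
force: [2.9, 0.3, 5.5]
grip_width: 0.0004
grasp_force: 3.1
```

```bash
python3 -m jog '[[0,-0.0005,0.003,0,0,0,0],[0,-0.0005,0.003,0,0,0,0],[0,0,0.003,0,0,0,0],[0,0,0.002,0,0,0,0],[0,0,0,0,0,0,0],[0,0,0,0,0,0,0],[0,0,0,0,0,0,0]]'; python3 - <<'E'
from h import *
s=env.read_camera('scene');o=env.get_obs();print(o['tool_pos'],o['force'])
cv2.imwrite('pics/s4.png',cv2.resize(s[140:240,220:320],None,fx=6,fy=6,interpolation=cv2.INTER_CUBIC))
E
```

```text
time_s: 19.35
tool_pos: [0.4695, 0.1089, 0.2006]
tool_rot: [179.9, 0.0, 95.2]
force: [2.0, 0.5, 8.2]
grip_width: 0.0007
grasp_force: 4.2
[0.46951944 0.10886573 0.20061814] [2.43972255 0.31155418 8.19257269]
```

View pics/s4.png

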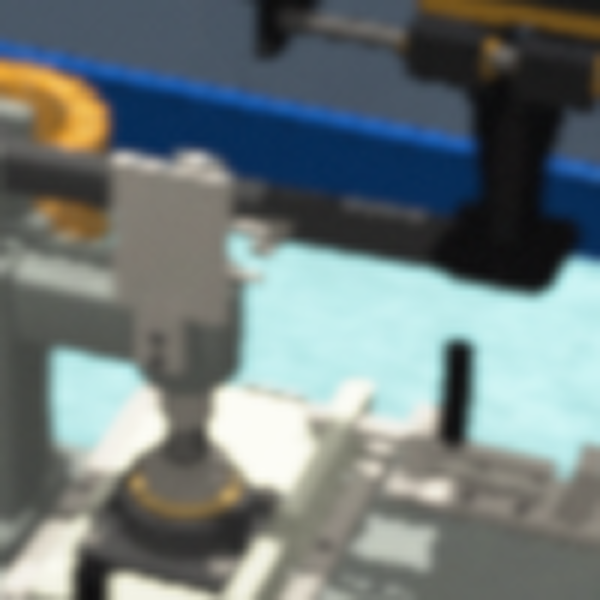

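The crop shows the pointer between the two index pins at about (262,240), with the foot on the bushing and the bolt in. z = 0.2006 and 8.2 N agree with 40 mm of travel. I'll hold for 3 s.

```bash
for i in 1 2 3; do python3 -m jog '[[0,0,0,0,0,0,0],[0,0,0,0,0,0,0],[0,0,0,0,0,0,0],[0,0,0,0,0,0,0],[0,0,0,0,0,0,0],[0,0,0,0,0,0,0],[0,0,0,0,0,0,0],[0,0,0,0,0,0,0],[0,0,0,0,0,0,0],[0,0,0,0,0,0,0],[0,0,0,0,0,0,0],[0,0,0,0,0,0,0]]' | sed -n '1,4p'; done; python3 -c "
from cell import env
print(env.sign_off())"
```

```text
time_s: 20.4
tool_pos: [0.4695, 0.1089, 0.2006]
tool_rot: [179.9, 0.0, 95.2]
force: [2.5, 1.4, 9.0]
time_s: 21.4
tool_pos: [0.4695, 0.1089, 0.2006]
tool_rot: [179.9, 0.0, 95.2]
force: [1.8, 0.0, 8.9]
time_s: 22.4
tool_pos: [0.4695, 0.1089, 0.2006]
tool_rot: [179.9, 0.0, 95.2]
force: [2.0, 0.4, 9.0]
the job is handed in; nothing more can be done
None
```

I pushed the slide home against its stop, shot the bolt fully in, and then held the pad about 40 mm down (about 9 N, pointer between the pins) for 3 s; the job was handed in at about 22 s with the pad still held.

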